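# Lay out washed stoppers to dry and hang up the tray's tag

## Task

Spread the heap of washed rubber stoppers out over the steel drying tray so that they dry: one layer, all inside the tray, none on another, a finger's width (about 15 mm) of air between any two, and spread evenly, so that of the tray's six equal patches (two across its short side by three along its long side) none is left without a stopper; standing or lying is all the same. Then, only when they are all laid out, hang the white tag by its eye on the peg of the stand beside the tray and let it hang free. Leave the bottle, the beaker and the jar where they stand.

Things in the scene. Friction and masses are not known exactly. Their poses are not given: they have to be found in the camera images.
- tray: The fixed stainless drying tray, 260 x 340 mm outside (x, y) and 22 mm high, walls and floor 4 mm thick. Origin: centre of its underside on the bench; x across its short side, y along its long side, z up. Inside: 252 x 332 mm, floor 4 mm above the origin.
- stopper_1_center (a point): A red-brown rubber bottle stopper, 50 to 100 g: round flange 58 mm across, 12 mm thick, with a round plug 36 mm across, 38 mm tall on it (50 mm in all). Starts standing on its flange, plug up. The point is on its axis 24 mm above the flange's underside; z points from flange to plug. This one: middle of the bottom layer.
- stopper_2_center (a point): A red-brown rubber bottle stopper, 50 to 100 g: round flange 58 mm across, 12 mm thick, with a round plug 36 mm across, 38 mm tall on it (50 mm in all). Starts standing on its flange, plug up. The point is on its axis 24 mm above the flange's underside; z points from flange to plug. This one: bottom layer, round the middle one.
- stopper_3_center (a point): A red-brown rubber bottle stopper, 50 to 100 g: round flange 58 mm across, 12 mm thick, with a round plug 36 mm across, 38 mm tall on it (50 mm in all). Starts standing on its flange, plug up. The point is on its axis 24 mm above the flange's underside; z points from flange to plug. This one: bottom layer, round the middle one.
- stopper_4_center (a point): A red-brown rubber bottle stopper, 50 to 100 g: round flange 58 mm across, 12 mm thick, with a round plug 36 mm across, 38 mm tall on it (50 mm in all). Starts standing on its flange, plug up. The point is on its axis 24 mm above the flange's underside; z points from flange to plug. This one: bottom layer, round the middle one.
- stopper_5_center (a point): A red-brown rubber bottle stopper, 50 to 100 g: round flange 58 mm across, 12 mm thick, with a round plug 36 mm across, 38 mm tall on it (50 mm in all). Starts standing on its flange, plug up. The point is on its axis 24 mm above the flange's underside; z points from flange to plug. This one: bottom layer, round the middle one.
- stopper_6_center (a point): A red-brown rubber bottle stopper, 50 to 100 g: round flange 58 mm across, 12 mm thick, with a round plug 36 mm across, 38 mm tall on it (50 mm in all). Starts standing on its flange, plug up. The point is on its axis 24 mm above the flange's underside; z points from flange to plug. This one: on top of the heap, standing on the plugs of three others.
- stopper_7_center (a point): A red-brown rubber bottle stopper, 50 to 100 g: round flange 58 mm across, 12 mm thick, with a round plug 36 mm across, 38 mm tall on it (50 mm in all). Starts standing on its flange, plug up. The point is on its axis 24 mm above the flange's underside; z points from flange to plug. This one: bottom layer at the edge, absent in some starts (None).
- stopper_8_center (a point): A red-brown rubber bottle stopper, 50 to 100 g: round flange 58 mm across, 12 mm thick, with a round plug 36 mm across, 38 mm tall on it (50 mm in all). Starts standing on its flange, plug up. The point is on its axis 24 mm above the flange's underside; z points from flange to plug. This one: bottom layer at the edge, absent in some starts (None).
- stopper_9_center (a point): A red-brown rubber bottle stopper, 50 to 100 g: round flange 58 mm across, 12 mm thick, with a round plug 36 mm across, 38 mm tall on it (50 mm in all). Starts standing on its flange, plug up. The point is on its axis 24 mm above the flange's underside; z points from flange to plug. This one: on top, on the plugs of three others, absent in some starts (None).
- tag: Loose white tag, 80 to 160 g, lying flat on the bench left or right of the tray: plate 130 x 60 x 5 mm, a round 28 mm eye near one end, a raised black grip bar 55 mm long along x, 12 mm wide, up to 27 mm above the plate's underside. Origin: centre of the plate's underside; x along its length towards the eye, z up through the bar. The bar's middle is at x = -7.5 mm, y = 0.
- tag_eye (a point): Centre of the tag's eye, at (45, 0, 2.5) mm in the tag's frame.
- stand: Fixed peg stand on the tray's other side: base 110 x 110 x 14 mm, post 20 x 20 mm, 176 mm high, a peg 10 mm thick and 60 mm long on its -x face, rising 60 degrees from level towards the stand's -x. Origin: on the bench under the post (base centre 20 mm to +x). The tag, held flat, eye end towards the post, lowered over the peg and let go, slides down and swings to hang on the post.
- peg_root (a point): Foot of the peg on the post's face, at (-10, 0, 170) mm in the stand's frame.
- peg_tip (a point): Free upper end of the peg's axis, at (-40, 0, 222) mm in the stand's frame (its round end reaches 5 mm farther).
- wash_bottle: A bystander: white bottle 64 mm across and 130 mm high, standing beyond the tray at one side. Origin: centre of its underside.
- beaker: A bystander: open glass beaker 80 mm across and 100 mm high, beyond the tray at the other side. Origin: centre of its underside.
- sample_jar: A bystander: amber glass jar 60 mm across and 75 mm high, behind the tray. Origin: centre of its underside.
Mind the look-alikes: they are no part of the job. Leave any yellow look-alike of the part that bears stopper_6_center alone. Leave any yellow look-alike of the part that bears stopper_1_center alone.

How it is judged:
By the outcome, as a careful person would: the job done as asked, in the order asked, and still so for the second after the job is handed in, with the robot touching nothing.
Of stopper_7, stopper_8, stopper_9 only 1 to 3 are there at a start; the rules pass over those that are not, and their reading is None.
At some moment in a run one of stopper_4, stopper_7, stopper_8 may be knocked a few centimetres aside while the robot is not near it.
Once in a run the grip may slacken for a moment while it holds something.
It also fails if it takes over 210 s, if anything falls off the work surface, if the arm or the gripper's body presses on something with over 40 N, if the wrist force passes 120 N, or if a joint passes its speed limit or range.

## Robot

A 6-joint arm with a two-finger parallel gripper is mounted at the origin on the work surface. World frame = base frame: x ahead of the robot, y to its left, z up, the work surface at z = 0. Lengths are in m, angles in rad, forces in N, time in s.
With the tool pointing down it reaches from about 0.4 to 0.825 m from the base axis. Payload 7 kg.
Tool frame: the origin (TCP) lies midway between the tips of the shut fingers; the grasp point (between the pads) lies behind it (ctrl.grip_depth is the z of the grasp point in the tool frame, in m); z points along the fingers, y is the line along which they close (so a half turn about z gives the same grasp; the last joint's range is limited). The gripper opens to 85 mm and grips with 20 to 120 N. Pads are 22 mm wide; open, the fingers measure 114 mm over their backs; the gripper's body (76 mm by 85 mm) begins 54 mm behind the grasp point. The pads swing forward as they close: fully open they stand 13 mm farther back than shut.
Start: joints at [1.631, 0.359, 0.012, 0, -1.224, -0.288], TCP at [0.152, 0.658, 0.231] pointing down, gripper open.
Joint ranges: [-3.07, 3.07], [-1.43, 2.12], [-1.02, 1.25], [-3.03, 1.67], [-3.05, -0], [-3.03, 3.03]. Speed limits (rad/s): [2.39, 2.39, 3.01, 3.14, 3.14, 3.14].

## Interface

Orientations are given as [roll, pitch, yaw] about the fixed x, y, z axes, in that order (R = Rz(yaw) Ry(pitch) Rx(roll)).
In Python, from station import ctrl gives the robot as it stands.
- The arm moves only by the tool apply_moves, never from a script. Its argument "motion" is text: rows parted by semicolons, each of 7 numbers parted by spaces: the shift along the tool's x, y, z each as a share of 0.6 m, from -1 to 1, then the turn, a rotation vector about the tool's x, y, z each as a share of 5 degrees, from -1 to 1, then the opening, from -1 (shut) to 1 (fully open). A call has 1 to 12 rows; each row shifts and turns the commanded pose from where the row before left it, along the tool's axes as they then stand; what a row does not reach is not made up. A row lasts 1/10 s, in which the tool goes at most 50 mm and 8.59 degrees, less where a joint would pass 70% of its speed; a pose out of reach is approached as far as the arm can. A call with a number of a shift or a turn outside -1 to 1 is refused whole. A call with a gripper value outside its range is refused whole. The fingers move at their own pace and stop on an object; the grip force is fixed at half the most. Time passes only in rows, so rows that do not move let the fingers close. It gives the time, the measured TCP pose, the force, the opening and the grip force at its end, in the units of the state.
- ctrl.observe(): the state, without advancing time (a new reading comes with each control period).
- ctrl.grab_frame(name): name is "scene" or "top"; returns a dict with "image" (384x512x3 uint8, red, green, blue), "depth" (384x512 float32, m along the optical axis (not along the pixel's ray), 0 where there is no reading), "vfov" (degrees; the focal length in pixels is half the picture's height over the tangent of half this angle, whatever the lens; pixels are square), "cx", "cy" (the principal point, pixels), "eye" and "orientation" of the camera in the world. Camera axes: x right, y down, z forward; pixel columns grow to the right and rows downward; lengths in m; the calibration is good to about 2 mm. A picture is of the moment at which its call begins.
- ctrl.hand_in(): hands the job in; it is judged then, once.
Trained networks look in a picture, given as the dict that the camera call returned (one of the last four; its "shot" number tells which), for a name from the list of things; names that differ only in an ending like _2 or _b are one class to them, and where a whole thing is asked for, a point or a joint stands for the part that bears it (a point fixed in the world has none). Each returns a list of dicts, best first, with "conf" (0 to 1); they miss things now and then, are a little off and sometimes report something else, mostly with a low value. They report only what shows in the picture. A call takes as long as a camera call. They do not tell look-alikes from the thing itself.
- ctrl.outline_of(name, picture): "mask" (384x512 bool, what is visible of it) and "rect" ([centre column, centre row, width, height] in pixels, round what is visible of it).
- ctrl.spot_point(name, picture): "point" ([column, row] in pixels: a listed point, or the origin of a listed thing).
The state is a dict: "clock": time; "qpos": joint angles; "dq": joint speeds; "joint_efforts": joint torques, N m; "ee_pos": TCP position; "tool_rot": TCP orientation; "contact_force": force on the tool from outside, world axes, zero at the start; "wrist_torque": the same for the moment, N m; "finger_gap": opening from 0.0 (shut) to 1.0 (fully open); "grip_force": force on a finger pad.
Only numpy, scipy, OpenCV 4.12 (cv2) and the standard library are available. Lean on these libraries where they do the work, as an engineer would, in place of code of your own. Each camera call takes 0.05 s, during which the arm holds its last target. There are 200 camera calls.

## Working session

There is one attempt and no reset: what is moved stays moved. The work goes in short steps, Python scripts to look and compute and a tool call to move; the robot and the scene stay as the last step left them, time stands still between calls to the robot, and variables do not carry over. Pictures are saved under pics/ and viewed, at most 14 in all, crops included, and the job is handed in when it is done.

Besides the shell and the picture viewer there is one more tool, called after ">>>" as name(argument=value, ...) on one line, values as JSON. apply_moves: Moves the arm, as the interface text tells. Shift numbers are shares of 0.6 m and turn numbers shares of 5 degrees, none past 1 either way. Its arguments: {"type":"object","properties":{"motion":{"type":"string"}},"required":["motion"]}

```bash
ls; mkdir -p pics; cat > h.py <<'E'
import numpy as np, cv2
from scipy.spatial.transform import Rotation as R
from station import ctrl
def rot(o):
    o=np.array(o,float)
    if o.shape==(3,3): return o
    if o.shape==(4,): return R.from_quat(o).as_matrix()
    return R.from_euler('xyz',o).as_matrix()
def cloud(f):
    d=f['depth'];h,w=d.shape
    fl=h/2/np.tan(np.radians(f['vfov'])/2)
    v,u=np.mgrid[:h,:w]
    P=np.stack([(u-f['cx'])/fl*d,(v-f['cy'])/fl*d,d],-1)
    P=P@rot(f['orientation']).T+np.array(f['eye'])
    P[d==0]=np.nan
    return P
def save(f,n,crop=None,s=1):
    im=f['image'][...,::-1]
    if crop: im=im[crop[1]:crop[3],crop[0]:crop[2]]
    cv2.imwrite('pics/'+n,cv2.resize(im,None,fx=s,fy=s,interpolation=cv2.INTER_CUBIC))
def ray(f,px):
    fl=f['image'].shape[0]/2/np.tan(np.radians(f['vfov'])/2)
    return rot(f['orientation'])@np.array([(px[0]-f['cx'])/fl,(px[1]-f['cy'])/fl,1])
def at_z(f,px,z):
    r=ray(f,px);e=np.array(f['eye']);return e+r*(z-e[2])/r[2]
E
python3 - <<'E'
from h import *
np.set_printoptions(precision=3,suppress=True)
o=ctrl.observe();print(o,ctrl.grip_depth)
a=ctrl.grab_frame('scene');b=ctrl.grab_frame('top')
for f in (a,b): print({k:v for k,v in f.items() if k not in('image','depth')})
im=np.hstack([a['image'],b['image']])[...,::-1]
cv2.imwrite('pics/1.png',a['image'][...,::-1]);
save(a,'a.png',s=1.5);save(b,'b.png',s=1.5)
for n,f in(('scene',a),('top',b)):
  for t in ['tray','stopper_1_center','tag','tag_eye','stand','peg_root','peg_tip','wash_bottle','beaker','sample_jar']:
    print(n,t,[(np.round(q['point']),round(q['conf'],2)) for q in ctrl.spot_point(t,f)])
E
```

```text
pics
{'clock': 0.0, 'qpos': array([ 1.631,  0.359,  0.011, -0.   , -1.224, -0.288]), 'dq': array([-0.   , -0.002,  0.001,  0.001,  0.001,  0.001]), 'joint_efforts': array([  0.   , -58.332,  29.342,   6.936,  -0.006,  -0.   ]), 'ee_pos': array([0.152, 0.657, 0.23 ]), 'tool_rot': array([ 3.14 , -0.   , -0.228]), 'contact_force': array([ 0.675,  0.34 , -0.393]), 'wrist_torque': array([ 0.069,  0.017, -0.006]), 'grip_force': 0.0, 'finger_gap': 1.0028711996013802} -0.0187
{'vfov': 47.82337428141169, 'cx': 251.28351539326917, 'cy': 192.84688818791867, 'eye': array([ 1.501, -0.059,  0.826]), 'orientation': array([-2.214, -0.01 ,  1.54 ]), 'shot': 1}
{'vfov': 46.42631813615404, 'cx': 257.98911267038693, 'cy': 201.5553147140195, 'eye': array([ 0.459, -0.011,  1.303]), 'orientation': array([-2.995, -0.006, -1.566]), 'shot': 2}
scene tray [(array([264., 221.]), 0.94)]
scene stopper_1_center [(array([226., 283.]), 0.95), (array([253., 221.]), 0.49), (array([232., 214.]), 0.24)]
scene tag [(array([139., 210.]), 0.84)]
scene tag_eye [(array([124., 216.]), 0.66)]
scene stand [(array([375., 209.]), 0.92), (array([123., 217.]), 0.66), (array([250., 217.]), 0.52)]
scene peg_root [(array([389., 161.]), 0.89)]
scene peg_tip [(array([389., 137.]), 0.82)]
scene wash_bottle [(array([149., 255.]), 0.92)]
scene beaker [(array([367., 251.]), 0.74)]
scene sample_jar [(array([284., 281.]), 0.6)]
top tray [(array([242., 240.]), 0.7)]
top stopper_1_center [(array([260., 227.]), 0.7), (array([283., 150.]), 0.59)]
top tag [(array([376., 259.]), 0.86)]
top tag_eye [(array([390., 250.]), 0.65)]
top stand [(array([126., 258.]), 0.74)]
top peg_root []
top peg_tip [(array([236., 218.]), 0.65), (array([ 97., 272.]), 0.63)]
top wash_bottle [(array([354., 194.]), 0.9), (array([396., 249.]), 0.32)]
top beaker [(array([260., 251.]), 0.61), (array([154., 194.]), 0.58)]
top sample_jar [(array([236., 160.]), 0.63)]
```

View pics/a.png

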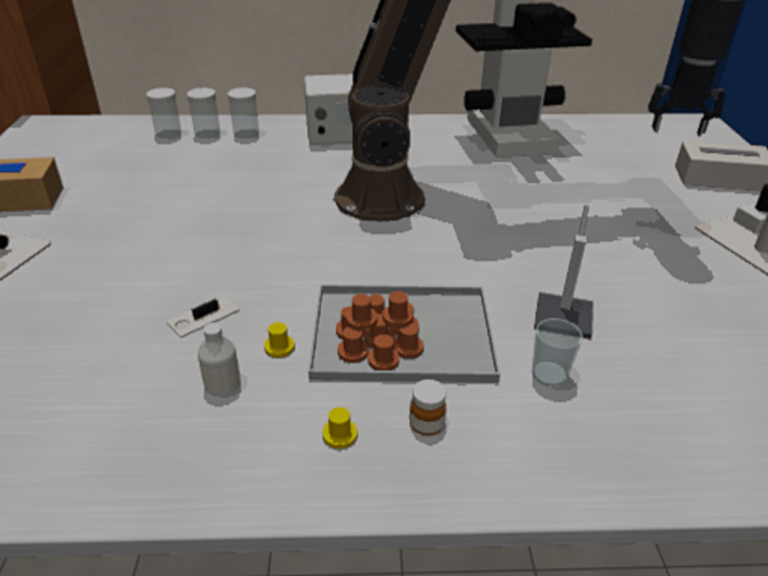

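View pics/b.png

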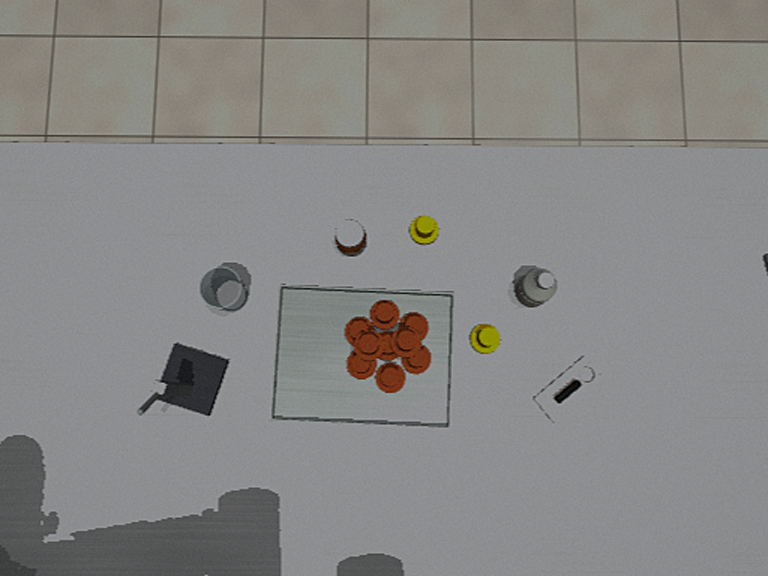

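The scene view shows the tray in the middle, with nine red-brown stoppers heaped around (385,325). The top view (1.5x) shows seven of them on the bottom layer, with plugs at about (388,346), (384,315), (413,326), (416,358), (390,377), (361,362) and (358,331). Two more sit on top, at (368,343) and (405,340).

The yellow look-alikes are at (425,229) and (485,338) and stay untouched. The tag is at (568,390), its eye at (588,373), and the stand is at (190,380) with its peg pointing to (140,410).

```bash
cat >> h.py <<'E'
def redmask(f):
    hsv=cv2.cvtColor(f['image'],cv2.COLOR_RGB2HSV)
    return (((hsv[...,0]<13)|(hsv[...,0]>172))&(hsv[...,1]>120)&(hsv[...,2]>40))
def tops(f,ztop,tol=.006,box=None):
    """plug tops lying at height ztop: list of xyz centroid, npx"""
    P=cloud(f);m=redmask(f)&(np.abs(P[...,2]-ztop)<tol)
    if box is not None: m&=(P[...,0]>box[0])&(P[...,0]<box[1])
    n,l,s,c=cv2.connectedComponentsWithStats(cv2.erode(m.astype(np.uint8),np.ones((2,2))),connectivity=4)
    out=[]
    for i in range(1,n):
        if s[i,4]>=25:
            q=P[l==i]; w=np.nanmedian(q,0); ctr=at_z(f,c[i]+0.5,w[2]) ; out.append((np.round(ctr,4),int(s[i,4])))
    return out
E
python3 - <<'E'
from h import *
np.set_printoptions(precision=4,suppress=True)
a=ctrl.grab_frame('scene');b=ctrl.grab_frame('top')
save(b,'c.png',(210,180,420,300),3.6)
for n,f in(('scene',a),('top',b)):
  P=cloud(f);m=redmask(f);z=P[...,2][m]
  print(n,m.sum(),np.histogram(z,bins=np.arange(0,.125,.005))[0])
  for zt in(.054,.104): 
    for t in tops(f,zt): print(n,zt,t)
  g=np.all(np.isfinite(P),-1)&(np.abs(P[...,2])<.01)
  print('bench',np.median(P[...,2][g]))
# tray outline from top: cloud points with z .015-.03, x .4-.8
for n,f in(('scene',a),('top',b)):
  o=ctrl.outline_of('tray',f)[0];P=cloud(f);m=o['mask']
  q=P[m&(P[...,2]>.014)&(P[...,2]<.03)&~redmask(f)]
  print(n,'tray',len(q),cv2.minAreaRect(q[:,:2].astype(np.float32)))
  for t,z0 in(('stand',0),('tag',.0)):
    o=ctrl.outline_of(t,f)[0];q=P[o['mask']];q=q[np.isfinite(q[:,0])]
    print(n,t,o['conf'],len(q),'zmax',q[:,2].max())
    if t=='stand':
      base=q[(q[:,2]>.009)&(q[:,2]<.02)];print('base',len(base),cv2.minAreaRect(base[:,:2].astype(np.float32)))
      for lo,hi in((.06,.1),(.1,.14),(.14,.165),(.175,.19),(.19,.205),(.205,.23)):
        s=q[(q[:,2]>lo)&(q[:,2]<hi)]; print(lo,len(s),s.mean(0) if len(s) else '')
    else:
      pl=q[(q[:,2]>.001)&(q[:,2]<.012)];print('plate',len(pl),cv2.minAreaRect(pl[:,:2].astype(np.float32)))
      br=q[q[:,2]>.018];print('bar',len(br),cv2.minAreaRect(br[:,:2].astype(np.float32)))
      e=ctrl.spot_point('tag_eye',f)[0]['point'];print('eye',at_z(f,e,.0025), 'org',at_z(f,ctrl.spot_point('tag',f)[0]['point'],0))
print(at_z(a,ctrl.spot_point('peg_tip',a)[0]['point'],.222),at_z(a,ctrl.spot_point('peg_root',a)[0]['point'],.17))
print([at_z(b,q['point'],.222) for q in ctrl.spot_point('peg_tip',b)])
E
```

```text
scene 5784 [ 49 118 234 385 119 105 134 115 121 142 367 167 159 218  88  84  74  70
  86  77 180  82  47  44]
scene 0.054 (array([ 0.5122, -0.0183,  0.0536]), 45)
scene 0.054 (array([ 0.5727, -0.0135,  0.0533]), 33)
scene 0.054 (array([0.5973, 0.0383, 0.0538]), 75)
scene 0.054 (array([ 0.6058, -0.0643,  0.0536]), 79)
scene 0.054 (array([ 0.6303, -0.0097,  0.0538]), 88)
scene 0.104 (array([0.5675, 0.0181, 0.1038]), 64)
scene 0.104 (array([ 0.5742, -0.0481,  0.1037]), 61)
bench 0.0001897005503895821
top 2261 [ 12  24 358 420  35   3   6   4  11  76 462 180 157 215  10   2   1   0
   4  19 186  66   1   0]
top 0.054 (array([ 0.6232, -0.014 ,  0.0535]), 82)
top 0.054 (array([ 0.6013, -0.0722,  0.0531]), 66)
top 0.054 (array([0.5925, 0.0373, 0.0529]), 63)
top 0.054 (array([ 0.5634, -0.0197,  0.054 ]), 36)
top 0.054 (array([ 0.535 , -0.0764,  0.054 ]), 70)
top 0.054 (array([0.5244, 0.031 , 0.0534]), 77)
top 0.054 (array([ 0.5015, -0.026 ,  0.0537]), 90)
top 0.104 (array([ 0.5658, -0.0536,  0.1032]), 92)
top 0.104 (array([0.5597, 0.0148, 0.1034]), 101)
bench -0.00039359022422214007
scene tray 931 ((0.5431945323944092, 0.028048649430274963), (0.34036996960639954, 0.2701473832130432), 87.93795013427734)Traceback (most recent call last):
  File "<stdin>", line 18, in <module>
IndexError: list index out of range
```

View pics/c.png

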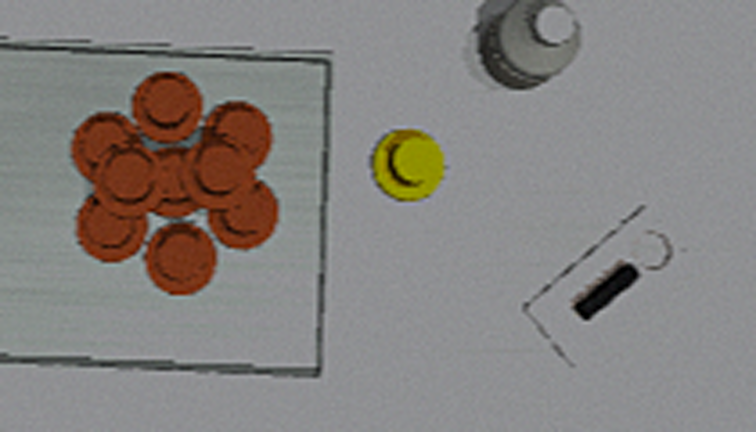

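The crop confirms the heap is nine red-brown stoppers. The yellow one is separate at crop (408,165). The 5 mm mismatch between the two views comes from my erosion offset, so I'll fix that and finish measuring.

```bash
sed -i 's/c\[i\]+0.5/c[i]-0.5/' h.py
cat > m.py <<'E'
from h import *
np.set_printoptions(precision=4,suppress=True)
a=ctrl.grab_frame('scene');b=ctrl.grab_frame('top')
for n,f in(('scene',a),('top',b)):
  for zt in(.054,.104): 
    for t in tops(f,zt): print(n,zt,t)
for n,f in(('scene',a),('top',b)):
  P=cloud(f)
  q=P[(P[...,2]>.014)&(P[...,2]<.03)&~redmask(f)&(P[...,1]<.23)&(P[...,1]>-.17)&(P[...,0]>.38)&(P[...,0]<.72)]
  print(n,'tray',len(q),cv2.minAreaRect(q[:,:2].astype(np.float32)))
  for t in('stand','tag'):
    L=ctrl.outline_of(t,f)
    if not L: print(n,t,'none');continue
    o=L[0];q=P[o['mask']];q=q[np.isfinite(q[:,0])]
    print(n,t,o['conf'],o['rect'],len(q),'zmax',q[:,2].max())
    if t=='stand':
      base=q[(q[:,2]>.009)&(q[:,2]<.02)];print('base',len(base),cv2.minAreaRect(base[:,:2].astype(np.float32)))
      for lo,hi in((.06,.1),(.1,.14),(.14,.165),(.175,.19),(.19,.205),(.205,.23)):
        s=q[(q[:,2]>lo)&(q[:,2]<hi)]; print(lo,len(s),s.mean(0) if len(s) else '')
    else:
      pl=q[(q[:,2]>.001)&(q[:,2]<.012)];print('plate',len(pl),cv2.minAreaRect(pl[:,:2].astype(np.float32)))
      br=q[q[:,2]>.018];print('bar',len(br),cv2.minAreaRect(br[:,:2].astype(np.float32)))
  for t,z in(('tag_eye',.0025),('tag',0),('peg_tip',.222),('peg_root',.17),('stand',0)):
    print(t,[(at_z(f,q['point'],z),round(q['conf'],2)) for q in ctrl.spot_point(t,f)])
E
python3 m.py
```

```text
scene 0.054 (array([ 0.5072, -0.0209,  0.0536]), 45)
scene 0.054 (array([ 0.5703, -0.017 ,  0.0535]), 38)
scene 0.054 (array([0.5921, 0.0355, 0.054 ]), 74)
scene 0.054 (array([ 0.6024, -0.0677,  0.0537]), 81)
scene 0.054 (array([ 0.6258, -0.0124,  0.0534]), 87)
scene 0.104 (array([0.5636, 0.0152, 0.1038]), 69)
scene 0.104 (array([ 0.5703, -0.0514,  0.1033]), 74)
top 0.054 (array([ 0.626 , -0.0106,  0.0536]), 95)
top 0.054 (array([ 0.6051, -0.0684,  0.0538]), 66)
top 0.054 (array([0.5967, 0.0386, 0.0535]), 61)
top 0.054 (array([ 0.5658, -0.017 ,  0.0537]), 40)
top 0.054 (array([ 0.5381, -0.0739,  0.0538]), 71)
top 0.054 (array([0.5265, 0.0334, 0.0531]), 69)
top 0.054 (array([ 0.5045, -0.0225,  0.0534]), 103)
top 0.104 (array([ 0.569 , -0.0507,  0.1037]), 100)
top 0.104 (array([0.5615, 0.0169, 0.1035]), 104)
scene tray 983 ((0.5427254438400269, 0.02802032232284546), (0.3408435583114624, 0.2683418393135071), 87.7438735961914)
scene stand 0.84 [376.7, 183.4, 36.8, 85.6] 1095 zmax 0.22604313272260512
base 642 ((0.4962717294692993, 0.3563028573989868), (0.11015710234642029, 0.1154593452811
[... 1281 characters left out ...]
85 0.3712 0.2167]
top tag 0.66 [379.2, 260.8, 45.9, 44.8] 958 zmax 0.03302712351382264
plate 712 ((0.4873083233833313, -0.36533796787261963), (0.06786802411079407, 0.13296934962272644), 37.05934524536133)
bar 93 ((0.480512797832489, -0.359915167093277), (0.012850510887801647, 0.05441487953066826), 39.94623565673828)
tag_eye [(array([ 0.5236, -0.4118,  0.0025]), 0.77)]
tag [(array([ 0.4777, -0.3647,  0.    ]), 0.81), (array([ 0.6304, -0.0164,  0.    ]), 0.43)]
peg_tip [(array([0.4497, 0.3741, 0.222 ]), 0.69)]
peg_root [(array([0.4721, 0.365 , 0.17  ]), 0.56), (array([ 0.6106, -0.0177,  0.17  ]), 0.41)]
stand [(array([0.4918, 0.363 , 0.    ]), 0.58), (array([ 0.5234, -0.4093,  0.    ]), 0.41)]
```

>>> apply_moves(motion="0 0 -0.04 0 0 -0.87 0.2; 0 0 -0.04 0 0 -0.87 0.2; 0 0 -0.04 0 0 -0.87 0.2; 0.04 0.063 0 0 0 0 0.2; 0.04 0.063 0 0 0 0 0.2; 0.04 0.063 0 0 0 0 0.2; 0.04 0.063 0 0 0 0 0.2; 0.04 0.063 0 0 0 0 0.2; 0.04 0.063 0 0 0 0 0.2; 0.04 0.063 0 0 0 0 0.2; 0.04 0.063 0 0 0 0 0.2; 0.04 0.063 0 0 0 0 0.2")

```text
clock: 3.3
ee_pos: [0.369, 0.3157, 0.3037]
tool_rot: [-3.141, -0.001, 0.0]
contact_force: [1.2, 0.2, 0.3]
finger_gap: 0.599
grip_force: 0.0
```

>>> apply_moves(motion="0.04 0.063 0 0 0 0 0.2; 0.04 0.063 0 0 0 0 0.2; 0.04 0.063 0 0 0 0 0.2; 0.04 0.063 0 0 0 0 0.2; 0.04 0.063 0 0 0 0 0.2; 0.04 0.063 0 0 0 0 0.2; 0.042 0.062 0 0 0 0 0.2; 0.04 0.06 0 0 0 0 0.2; 0 0 0.08 0 0 0 0.2; 0 0 0.08 0 0 0 0.2; 0 0 0.07 0 0 0 0.2; 0 0 0 0 0 0 0.2")

```text
clock: 4.5
ee_pos: [0.5579, 0.0162, 0.1599]
tool_rot: [3.139, 0.01, -0.002]
contact_force: [0.7, -0.2, -0.3]
finger_gap: 0.602
grip_force: 0.0
```

>>> apply_moves(motion="0.002 0 0.07 0 0 0 0.2; 0 0 0.06 0 0 0 0.2; 0 0 0.03 0 0 0 0.2; 0 0 0 0 0 0 0.2; 0 0 0 0 0 0 0.2")

```text
clock: 5.0
ee_pos: [0.5644, 0.0178, 0.0714]
tool_rot: [-3.141, -0.002, 0.001]
contact_force: [0.0, -0.4, -0.1]
finger_gap: 0.6
grip_force: 0.0
```

>>> apply_moves(motion="-0.002 0 0.008 0 0 0 0.2; 0 0 0 0 0 0 -1; 0 0 0 0 0 0 -1; 0 0 0 0 0 0 -1; 0 0 0 0 0 0 -1; 0 0 0 0 0 0 -1")

```text
clock: 5.6
ee_pos: [0.5624, 0.0176, 0.0659]
tool_rot: [-3.141, -0.002, 0.0]
contact_force: [-2.5, 1.0, 6.5]
finger_gap: 0.407
grip_force: 59.5
```

>>> apply_moves(motion="0 0 -0.06 0 0 0 -1; 0 0 -0.08 0 0 0 -1; 0.038 -0.064 0 0 0 0 -1; 0.039 -0.064 0 0 0 0 -1; 0.038 -0.064 0 0 0 0 -1; 0 0 0.07 0 0 0 -1; 0 0 0.08 0 0 0 -1; 0 0 0.05 0 0 0 -1; 0 0 0 0 0 0 -1; 0 0 0 0 0 0 -1")

```text
clock: 6.6
ee_pos: [0.631, 0.1325, 0.0291]
tool_rot: [3.141, 0.0, 0.0]
contact_force: [0.1, 0.1, -0.7]
finger_gap: 0.41
grip_force: 59.9
```

>>> apply_moves(motion="0 0 0.019 0 0 0 -1; 0 0 0 0 0 0 -1; 0 0 0 0 0 0 0.2; 0 0 0 0 0 0 0.2; 0 0 0 0 0 0 0.2; 0 0 -0.06 0 0 0 0.2; 0 0 -0.08 0 0 0 0.2; 0 0 -0.08 0 0 0 0.2; -0.026 0.076 0 0 0 0 0.2; -0.026 0.077 0 0 0 0 0.2; -0.026 0.076 0 0 0 0 0.2; -0.026 0.077 0 0 0 0 0.2")

```text
clock: 7.8
ee_pos: [0.5675, -0.0524, 0.1498]
tool_rot: [-3.141, -0.001, 0.001]
contact_force: [0.9, -0.9, 0.3]
finger_gap: 0.604
grip_force: 0.0
```

>>> apply_moves(motion="0.002 -0.002 0.07 0 0 0 0.2; 0 0 0.05 0 0 0 0.2; 0 0 0.018 0 0 0 0.2; 0 0 0 0 0 0 0.2; 0 0 0 0 0 0 -1; 0 0 0 0 0 0 -1; 0 0 0 0 0 0 -1; 0 0 0 0 0 0 -1; 0 0 0 0 0 0 -1")

```text
clock: 8.7
ee_pos: [0.5706, -0.0493, 0.0678]
tool_rot: [-3.141, -0.003, 0.001]
contact_force: [-0.2, 1.6, 6.1]
finger_gap: 0.404
grip_force: 59.8
```

>>> apply_moves(motion="0 0 -0.06 0 0 0 -1; 0 0 -0.08 0 0 0 -1; -0.009 -0.077 0 0 0 0 -1; -0.009 -0.078 0 0 0 0 -1; -0.009 -0.077 0 0 0 0 -1; -0.008 -0.078 0 0 0 0 -1; 0 0 0.07 0 0 0 -1; 0 0 0.08 0 0 0 -1; 0 0 0.05 0 0 0 -1; 0 0 0.01 0 0 0 -1; 0 0 0 0 0 0 -1; 0 0 0 0 0 0 -1")

```text
clock: 9.9
ee_pos: [0.5496, 0.1366, 0.026]
tool_rot: [-3.141, -0.002, 0.0]
contact_force: [0.2, 0.3, -0.2]
finger_gap: 0.406
grip_force: 59.7
```

>>> apply_moves(motion="0 0 0.01 0 0 0 -1; 0 0 0 0 0 0 -1; 0 0 0 0 0 0 0.2; 0 0 0 0 0 0 0.2; 0 0 0 0 0 0 0.2; 0 0 -0.05 0 0 0 0.2; 0 0 -0.08 0 0 0 0.2; 0 0 -0.04 0 0 0 0.2; 0 0 0 0 0 0 0.2")

```text
clock: 10.8
ee_pos: [0.5508, 0.1373, 0.1247]
tool_rot: [-3.138, -0.007, 0.001]
contact_force: [-0.8, -0.2, -0.2]
finger_gap: 0.601
grip_force: 0.0
```

```bash
cat > t.py <<'E'
from h import *
import sys
np.set_printoptions(precision=4,suppress=True)
a=ctrl.grab_frame('scene');b=ctrl.grab_frame('top')
for n,f in(('scene',a),('top',b)):
  for zt in(.054,.104):
    for t in sorted(tops(f,zt),key=lambda t:(round(t[0][1]*10),t[0][0])): print(n,*t)
if len(sys.argv)>1: save(b,sys.argv[1]+'t.png',(160,170,340,300),4);save(a,sys.argv[1]+'s.png',(190,170,350,270),4)
o=ctrl.observe();print(o['clock'],o['ee_pos'])
E
python3 t.py
```

```text
scene [ 0.5438 -0.0725  0.0533] 54
scene [ 0.6021 -0.0678  0.0539] 86
scene [ 0.5072 -0.024   0.0536] 57
scene [0.5318 0.0305 0.0533] 54
scene [ 0.5656 -0.0179  0.0537] 78
scene [0.5927 0.0359 0.0536] 75
scene [ 0.6264 -0.0123  0.0536] 90
scene [0.5498 0.1359 0.0537] 56
scene [0.6314 0.1313 0.0539] 79
top [ 0.5414 -0.0713  0.0533] 101
top [ 0.6015 -0.0676  0.0536] 93
top [ 0.5043 -0.0226  0.0532] 105
top [0.5306 0.032  0.0535] 95
top [ 0.5659 -0.0174  0.0534] 95
top [0.5915 0.0371 0.0541] 96
top [ 0.6254 -0.011   0.0533] 97
top [0.6321 0.1289 0.0534] 55
10.9 [0.5485 0.1363 0.1209]
```

>>> apply_moves(motion="0.025 0.056 0 0 0 0 0.1; 0.025 0.056 0 0 0 0 0.1; 0.025 0.055 0 0 0 0 0.1; 0 0 0.06 0 0 0 0.1; 0 0 0.05 0 0 0 0.1; 0 0 0.02 0 0 0 0.1; 0 0 0 0 0 0 0.1; 0 0 0 0 0 0 0.1")

```text
clock: 11.7
ee_pos: [0.5938, 0.0362, 0.0426]
tool_rot: [3.141, 0.0, 0.001]
contact_force: [0.3, -0.2, 0.8]
finger_gap: 0.546
grip_force: 0.0
```

>>> apply_moves(motion="0 0 0.03 0 0 0 0.1; 0 0 0.012 0 0 0 0.1; 0 0 0 0 0 0 0.1; 0 0 0 0 0 0 -1; 0 0 0 0 0 0 -1; 0 0 0 0 0 0 -1; 0 0 0 0 0 0 -1; 0 0 -0.05 0 0 0 -1; 0 0 -0.08 0 0 0 -1; 0 0 -0.03 0 0 0 -1; 0 0 0 0 0 0 -1")

```text
clock: 12.8
ee_pos: [0.5954, 0.0365, 0.1169]
tool_rot: [-3.14, -0.006, 0.0]
contact_force: [-0.3, 0.2, -0.6]
finger_gap: 0.41
grip_force: 59.9
```

>>> apply_moves(motion="-0.052 -0.043 0 0 0 0 -1; -0.053 -0.043 0 0 0 0 -1; -0.052 -0.044 0 0 0 0 -1; -0.053 -0.043 0 0 0 0 -1; 0 0 0.07 0 0 0 -1; 0 0 0.06 0 0 0 -1; 0 0 0.015 0 0 0 -1; 0 0 0 0 0 0 -1; 0 0 0 0 0 0 -1")

```text
clock: 13.7
ee_pos: [0.4681, 0.1398, 0.0268]
tool_rot: [3.142, -0.0, -0.0]
contact_force: [-0.6, 0.9, -0.4]
finger_gap: 0.408
grip_force: 60.0
```

>>> apply_moves(motion="0 0 0.014 0 0 0 -1; 0 0 0 0 0 0 -1; 0 0 0 0 0 0 0.1; 0 0 0 0 0 0 0.1; 0 0 0 0 0 0 0.1; 0 0 -0.05 0 0 0 0.1; 0 0 -0.08 0 0 0 0.1; 0 0 -0.04 0 0 0 0.1; 0.015 0.068 0 0 0 0 0.1; 0.016 0.068 0 0 0 0 0.1; 0.015 0.068 0 0 0 0 0.1; 0.016 0.068 0 0 0 0 0.1")

```text
clock: 14.9
ee_pos: [0.5046, -0.0249, 0.1201]
tool_rot: [-3.141, -0.001, 0.001]
contact_force: [1.5, 0.6, -0.9]
finger_gap: 0.554
grip_force: 0.0
```

>>> apply_moves(motion="-0.002 -0.001 0.06 0 0 0 0.1; 0 0 0.06 0 0 0 0.1; 0 0 0.04 0 0 0 0.1; 0 0 0 0 0 0 0.1; 0 0 0.01 0 0 0 0.1; 0 0 0 0 0 0 -1; 0 0 0 0 0 0 -1; 0 0 0 0 0 0 -1; 0 0 0 0 0 0 -1; 0 0 -0.06 0 0 0 -1; 0 0 -0.06 0 0 0 -1; 0 0 0 0 0 0 -1")

```text
clock: 16.1
ee_pos: [0.5066, -0.0221, 0.0945]
tool_rot: [-3.14, -0.008, 0.001]
contact_force: [1.0, 0.2, -0.6]
finger_gap: 0.406
grip_force: 60.0
```

>>> apply_moves(motion="-0.042 -0.023 0 0 0 0 -1; -0.042 -0.023 0 0 0 0 -1; 0 0 0 0 0 0 -1; 0 0 0.06 0 0 0 -1; 0 0 0.04 0 0 0 -1; 0 0 0 0 0 0 -1; 0 0 0 0 0 0 -1")

```text
clock: 16.8
ee_pos: [0.4532, 0.0046, 0.0298]
tool_rot: [3.141, 0.001, 0.0]
contact_force: [0.1, -0.5, -0.3]
finger_gap: 0.406
grip_force: 60.1
```

>>> apply_moves(motion="0 0 0.017 0 0 0 -1; 0 0 0 0 0 0 -1; 0 0 0 0 0 0 0.1; 0 0 0 0 0 0 0.1; 0 0 0 0 0 0 0.1; 0 0 -0.05 0 0 0 0.1; 0 0 -0.08 0 0 0 0.1; 0 0 -0.04 0 0 0 0.1; 0.062 0.013 0 0 0 0 0.1; 0.063 0.012 0 0 0 0 0.1; 0.062 0.013 0 0 0 0 0.1; 0 0 0 0 0 0 0.1")

```text
clock: 18.0
ee_pos: [0.5692, -0.0187, 0.1213]
tool_rot: [3.141, -0.002, -0.001]
contact_force: [-1.1, 1.0, -1.1]
finger_gap: 0.545
grip_force: 0.0
```

```bash
python3 t.py
```

```text
scene [ 0.544  -0.0748  0.0533] 59
scene [ 0.6016 -0.0681  0.0537] 85
scene [0.4617 0.0015 0.0532] 36
scene [0.5325 0.0323 0.0535] 58
scene [ 0.5711 -0.019   0.0537] 61
scene [ 0.6261 -0.0126  0.0538] 84
scene [0.4707 0.1393 0.0539] 51
scene [0.5468 0.1352 0.0535] 72
scene [0.631  0.1314 0.0541] 83
top [ 0.5422 -0.0721  0.0531] 90
top [0.4592 0.0061 0.0536] 105
top [0.5266 0.0319 0.0533] 58
top [0.4661 0.1412 0.0534] 99
18.1 [ 0.5652 -0.0185  0.1209]
```

>>> apply_moves(motion="0.003 -0.001 0.06 0 0 0 0.1; 0 0 0.06 0 0 0 0.1; 0 0 0.04 0 0 0 0.1; 0 0 0 0 0 0 0.1; 0 0 0.012 0 0 0 0.1; 0 0 0 0 0 0 -1; 0 0 0 0 0 0 -1; 0 0 0 0 0 0 -1; 0 0 0 0 0 0 -1; 0 0 -0.06 0 0 0 -1; 0 0 -0.08 0 0 0 -1; 0 0 0 0 0 0 -1")

```text
clock: 19.3
ee_pos: [0.5712, -0.0168, 0.1089]
tool_rot: [-3.14, -0.011, 0.001]
contact_force: [0.7, 0.9, -0.8]
finger_gap: 0.408
grip_force: 59.9
```

>>> apply_moves(motion="-0.061 0.036 0 0 0 0 -1; -0.062 0.037 0 0 0 0 -1; -0.061 0.036 0 0 0 0 -1; 0 0 0 0 0 0 -1; 0 0 0.07 0 0 0 -1; 0 0 0.05 0 0 0 -1; 0 0 0 0 0 0 -1; 0 0 0 0 0 0 -1")

```text
clock: 20.1
ee_pos: [0.4569, -0.0829, 0.0307]
tool_rot: [3.141, 0.001, 0.0]
contact_force: [-0.8, -0.4, 0.6]
finger_gap: 0.407
grip_force: 59.9
```

>>> apply_moves(motion="0 0 0.018 0 0 0 -1; 0 0 0 0 0 0 -1; 0 0 0 0 0 0 0.1; 0 0 0 0 0 0 0.1; 0 0 0 0 0 0 0.1; 0 0 -0.05 0 0 0 0.1; 0 0 -0.08 0 0 0 0.1; 0 0 -0.04 0 0 0 0.1; 0.06 -0.006 0 0 0 0 0.1; 0.06 -0.006 0 0 0 0 0.1; 0.061 -0.006 0 0 0 0 0.1; 0.06 -0.007 0 0 0 0 0.1")

```text
clock: 21.3
ee_pos: [0.6027, -0.0678, 0.122]
tool_rot: [-3.141, -0.001, -0.0]
contact_force: [-0.9, -0.1, 0.9]
finger_gap: 0.545
grip_force: 0.0
```

>>> apply_moves(motion="-0.001 0 0.06 0 0 0 0.1; 0 0 0.06 0 0 0 0.1; 0 0 0.04 0 0 0 0.1; 0 0 0 0 0 0 0.1; 0 0 0.014 0 0 0 0.1; 0 0 0 0 0 0 -1; 0 0 0 0 0 0 -1; 0 0 0 0 0 0 -1; 0 0 0 0 0 0 -1; 0 0 -0.05 0 0 0 -1; 0 0 -0.04 0 0 0 -1; 0 0 0 0 0 0 -1")

```text
clock: 22.5
ee_pos: [0.6031, -0.0677, 0.0751]
tool_rot: [-3.141, -0.006, 0.001]
contact_force: [1.4, 0.8, -0.5]
finger_gap: 0.408
grip_force: 59.9
```

>>> apply_moves(motion="0.02 0.02 0 0 0 0 -1; 0.019 0.02 0 0 0 0 -1; 0 0 0 0 0 0 -1; 0 0 0.05 0 0 0 -1; 0 0 0.02 0 0 0 -1; 0 0 0 0 0 0 -1; 0 0 0 0 0 0 -1")

```text
clock: 23.2
ee_pos: [0.6239, -0.0917, 0.0292]
tool_rot: [3.141, 0.001, 0.0]
contact_force: [0.6, 0.3, -0.4]
finger_gap: 0.407
grip_force: 59.9
```

>>> apply_moves(motion="0 0 0.016 0 0 0 -1; 0 0 0 0 0 0 -1; 0 0 0 0 0 0 0.1; 0 0 0 0 0 0 0.1; 0 0 0 0 0 0 0.1; 0 0 -0.05 0 0 0 0.1; 0 0 -0.08 0 0 0 0.1; 0 0 -0.08 0 0 0 0.1; -0.05 0.06 0 0 0 0 0.2; -0.05 0.06 0 0 0 0 0.2; -0.05 0.06 0 0 0 0 0.2; -0.05 0.06 0 0 0 0 0.2")

```text
clock: 24.4
ee_pos: [0.5029, -0.2369, 0.1461]
tool_rot: [3.141, -0.001, 0.001]
contact_force: [1.0, -1.0, 0.8]
finger_gap: 0.6
grip_force: 0.0
```

```bash
python3 t.py d
```

```text
scene [ 0.4614 -0.0823  0.0536] 49
scene [ 0.541  -0.0748  0.0538] 64
scene [ 0.6245 -0.0903  0.0538] 76
scene [0.462  0.0046 0.0533] 47
scene [0.5328 0.0307 0.054 ] 64
scene [ 0.6285 -0.013   0.0542] 75
scene [0.4696 0.1386 0.0539] 51
scene [0.5467 0.1352 0.0542] 63
scene [0.6307 0.1321 0.0539] 79
top [0.4659 0.1404 0.0535] 95
top [0.5477 0.1375 0.0538] 96
top [0.6303 0.1338 0.0534] 95
24.5 [ 0.5005 -0.2387  0.146 ]
```

View pics/dt.png

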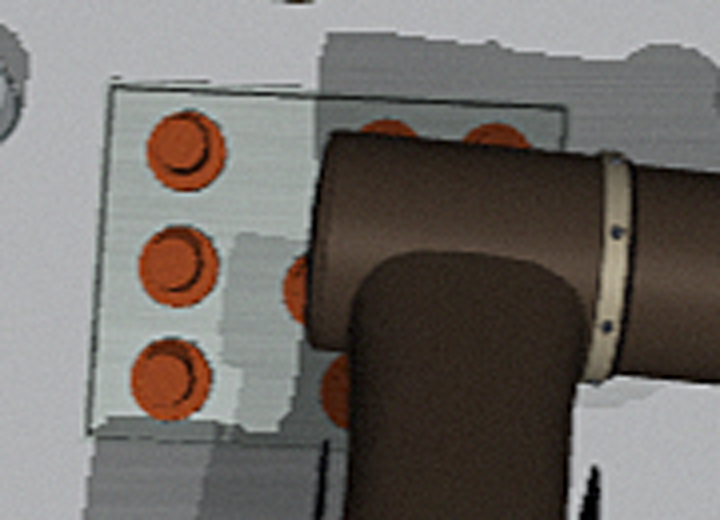

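The top crop shows the left column standing at (186,150), (178,265) and (171,378), while the arm hides the rest. The scene view measures all nine. The tightest gap, D to E, is about 17 mm, so I'll widen it.

>>> apply_moves(motion="0.008 -0.075 0 0 0 0 0.2; 0.008 -0.075 0 0 0 0 0.2; 0.008 -0.075 0 0 0 0 0.2; 0.008 -0.075 0 0 0 0 0.2; 0.008 -0.075 0 0 0 0 0.2; 0.008 -0.075 0 0 0 0 0.2; 0 0 0.07 0 0 0 0.2; 0 0 0.07 0 0 0 0.2; 0 0 0.06 0 0 0 0.2; 0 0 0 0 0 0 0.2; 0 0 0 0 0 0 0.2")

```text
clock: 25.6
ee_pos: [0.5331, 0.0343, 0.0259]
tool_rot: [3.141, 0.001, 0.001]
contact_force: [1.0, -0.2, 1.0]
finger_gap: 0.6
grip_force: 0.0
```

>>> apply_moves(motion="0 0.003 0.013 0 0 0 0.2; 0 0 0 0 0 0 -1; 0 0 0 0 0 0 -1; 0 0 0 0 0 0 -1; 0 0 0 0 0 0 -1; 0 0 -0.03 0 0 0 -1; 0.012 0 0 0 0 0 -1; 0.012 -0.01 0 0 0 0 -1; 0 0 0 0 0 0 -1; 0 0 0.026 0 0 0 -1; 0 0 0 0 0 0 -1; 0 0 0 0 0 0 -1")

```text
clock: 26.8
ee_pos: [0.5465, 0.0381, 0.0195]
tool_rot: [3.141, 0.002, -0.0]
contact_force: [0.7, -0.4, 0.1]
finger_gap: 0.404
grip_force: 61.4
```

>>> apply_moves(motion="0 0 0 0 0 0 0.2; 0 0 0 0 0 0 0.2; 0 0 0 0 0 0 0.2; 0 0 -0.05 0 0 0 0.2; 0 0 -0.08 0 0 0 0.2; 0 0 -0.08 0 0 0 0.2; 0 0 -0.07 0 0 0 0.2; 0 0 0 0 0 0 0.2")

```text
clock: 27.6
ee_pos: [0.5506, 0.0391, 0.1952]
tool_rot: [-3.139, -0.011, 0.001]
contact_force: [0.3, 0.1, -0.4]
finger_gap: 0.597
grip_force: 0.0
```

```bash
python3 m.py | grep -v "'none'"; python3 -c "
from h import *
print(ctrl.observe()['ee_pos'])"
```

```text
scene 0.054 (array([ 0.4614, -0.0823,  0.0533]), 50)
scene 0.054 (array([0.463 , 0.0042, 0.0539]), 47)
scene 0.054 (array([0.4702, 0.1388, 0.0542]), 46)
scene 0.054 (array([ 0.5411, -0.0743,  0.0535]), 70)
scene 0.054 (array([0.5471, 0.1351, 0.0541]), 69)
scene 0.054 (array([0.5459, 0.0365, 0.0543]), 52)
scene 0.054 (array([ 0.6249, -0.0903,  0.0539]), 81)
scene 0.054 (array([0.6309, 0.1326, 0.0537]), 79)
scene 0.054 (array([ 0.6292, -0.0136,  0.0536]), 70)
top 0.054 (array([ 0.6277, -0.0183,  0.054 ]), 44)
top 0.054 (array([ 0.6239, -0.0899,  0.0529]), 97)
top 0.054 (array([ 0.5411, -0.0721,  0.0537]), 98)
top 0.054 (array([0.4662, 0.1407, 0.0536]), 101)
top 0.054 (array([0.4587, 0.0061, 0.0534]), 97)
top 0.054 (array([ 0.4575, -0.0808,  0.053 ]), 102)
scene tray 944 ((0.5420643091201782, 0.027467802166938782), (0.34149983525276184, 0.2697502076625824), 88.0696792602539)
scene stand 0.8 [375.5, 179.8, 35.7, 83.4] 1035 zmax 0.22870055520233756
base 610 ((0.4961811900138855, 0.355219304561615), (0.10752606391906738, 0.1146181970834732), 72.79069519042969)
0.06 76 [0.4866 0.3585 0.0797
[... 702 characters left out ...]
.96)]
stand [(array([ 0.4831,  0.3568, -0.    ]), 0.6)]
top tray 523 ((0.5455535054206848, 0.028842106461524963), (0.3407961130142212, 0.2597006559371948), 87.6709213256836)
top stand none
top tag 0.83 [379.9, 261.6, 46.3, 41.3] 936 zmax 0.033127818694993705
plate 714 ((0.48500391840934753, -0.3649064004421234), (0.06396307796239853, 0.13295622169971466), 38.01409149169922)
bar 94 ((0.480490505695343, -0.3599357306957245), (0.012695733457803726, 0.05526559427380562), 39.43850326538086)
tag_eye [(array([ 0.5218, -0.4103,  0.0025]), 0.57), (array([0.47  , 0.1532, 0.0025]), 0.21)]
tag [(array([ 0.4806, -0.37  ,  0.    ]), 0.79)]
peg_tip []
peg_root []
stand []
[0.54723798 0.0383143  0.18803042]
```

>>> apply_moves(motion="-0.012 0.074 0 0 0 0 0.2; -0.013 0.074 0 0 0 0 0.2; -0.012 0.074 0 0 0 0 0.2; -0.013 0.074 0 0 0 0 0.2; -0.012 0.074 0 0 0 0 0.2; -0.013 0.074 0 0 0 0 0.2; -0.012 0.074 0 0 0 0 0.2; -0.013 0.074 0 0 0 0 0.2; -0.013 0.073 0 0 0 0 0.2; 0 0 0 0 0 1 0.2; 0 0 0 0 0 1 0.2; 0 0 0 0 0 1 0.2")

```text
clock: 29.6
ee_pos: [0.479, -0.3613, 0.1878]
tool_rot: [-3.142, 0.0, -0.267]
contact_force: [-0.4, 0.1, 0.8]
finger_gap: 0.601
grip_force: 0.0
```

>>> apply_moves(motion="0 0 0.04 0 0 1 0.2; 0 0 0.04 0 0 1 0.2; 0 0 0.04 0 0 1 0.2; 0 0 0.03 0 0 1 0.2; 0 0 0.03 0 0 1 0.2; 0 0 0 0 0 1 0.2; 0 0 0 0 0 1 0.2; 0 0 0 0 0 0.2 0.2; 0 0 0 0 0 0 0.2; 0 0 0 0 0 0 0.2")

```text
clock: 30.6
ee_pos: [0.4796, -0.3607, 0.0803]
tool_rot: [-3.141, -0.0, -0.888]
contact_force: [-0.6, 0.3, -1.1]
finger_gap: 0.597
grip_force: 0.0
```

>>> apply_moves(motion="0 0 0.05 0 0 0 0.2; 0 0 0.045 0 0 0 0.2; 0 0 0.01 0 0 0 0.2; 0 0 0 0 0 0 0.2; 0 0 0.012 0 0 0 0.2; 0 0 0 0 0 0 0.2")

```text
clock: 31.2
ee_pos: [0.4798, -0.3607, 0.0102]
tool_rot: [-3.141, -0.001, -0.89]
contact_force: [-0.2, 0.2, 0.1]
finger_gap: 0.598
grip_force: 0.0
```

>>> apply_moves(motion="0 0 0 0 0 0 -1; 0 0 0 0 0 0 -1; 0 0 0 0 0 0 -1; 0 0 0 0 0 0 -1; 0 0 0 0 0 0 -1; 0 0 0 0 0 0 -1")

```text
clock: 31.8
ee_pos: [0.4798, -0.3609, 0.0107]
tool_rot: [-3.141, -0.001, -0.89]
contact_force: [-0.8, 0.8, 5.5]
finger_gap: 0.127
grip_force: 61.3
```

>>> apply_moves(motion="0 0 -0.03 0 0 0 -1; 0 0 -0.05 0 0 0 -1; 0 0 -0.06 0 0 -1 -1; 0 0 -0.07 0 0 -1 -1; 0 0 -0.07 0 0 -1 -1; 0 0 -0.07 0 0 -1 -1; 0 0 -0.07 0 0 -1 -1; 0 0 -0.07 0 0 -1 -1; 0 0 0 0 0 -0.66 -1; 0 0 0 0 0 0 -1; 0 0 0 0 0 0 -1")

```text
clock: 32.9
ee_pos: [0.4788, -0.3602, 0.3027]
tool_rot: [-3.141, 0.002, -0.311]
contact_force: [0.3, -0.2, -1.1]
finger_gap: 0.124
grip_force: 60.4
```

```bash
cat > g.py <<'E'
from h import *
import sys
np.set_printoptions(precision=4,suppress=True)
a=ctrl.grab_frame('scene');b=ctrl.grab_frame('top')
o=ctrl.observe();T=np.array(o['ee_pos']);Rm=rot(o['tool_rot']);print(T,o['tool_rot'],o['finger_gap'])
for n,f in(('scene',a),('top',b)):
  for t in('tag_eye','tag'):
    for q in ctrl.spot_point(t,f)[:3]:
      z=T[2]-.006 if t=='tag_eye' else T[2]-.008
      p=at_z(f,q['point'],z); print(n,t,p,round(q['conf'],2),'tool',Rm.T@(p-T),np.round(q['point']))
  for q in ctrl.outline_of('tag',f)[:1]:
    P=cloud(f)[q['mask']];P=P[np.isfinite(P[:,0])]; L=(P-T)@Rm
    L=L[(np.abs(L[:,1])<.04)&(np.abs(L[:,0])<.09)]
    pl=L[(L[:,2]>-.02)&(L[:,2]<.03)]; print(n,len(pl),'rect',cv2.minAreaRect(pl[:,:2].astype(np.float32)),'z fit',np.polyfit(pl[:,0],pl[:,2],1), 'pct',np.percentile(pl[:,0],[1,99]))
  if len(sys.argv)>1:
    px=ctrl.spot_point('tag',f)
    if px:
      c=np.array(px[0]['point'],int); x0=max(0,c[0]-75);y0=max(0,c[1]-65); save(f,sys.argv[1]+n[0]+'.png',(x0,y0,x0+150,y0+120),4)
E
python3 g.py e
```

```text
[ 0.4788 -0.3603  0.3024] [-3.1412  0.0026 -0.3104] 0.12011778335326194
scene tag_eye [ 0.536  -0.3693  0.2964] 0.71 tool [ 0.0572 -0.009   0.0059] [113. 132.]
scene tag_eye [ 0.8888 -0.0073  0.2964] 0.32 tool [ 0.2826 -0.4614  0.0054] [266. 223.]
scene tag [ 0.4929 -0.3588  0.2944] 0.78 tool [ 0.013  -0.0057  0.008 ] [121. 124.]
scene tag [0.6616 0.2908 0.2944] 0.16 tool [-0.0248 -0.6759  0.0083] [389. 158.]
scene 539 rect ((0.007867347449064255, -0.0004016011953353882), (0.13173511624336243, 0.06334652006626129), 0.4127558767795563) z fit [0.0089 0.0036] pct [-0.0552  0.0729]
top tag_eye [ 0.5262 -0.0584  0.2964] 0.2 tool [-0.0471 -0.302   0.0062] [276. 237.]
top tag [ 0.486  -0.3556  0.2944] 0.93 tool [ 0.0054 -0.0067  0.008 ] [409. 256.]
top tag [0.5283 0.0309 0.2944] 0.54 tool [-0.0724 -0.3876  0.0083] [237. 236.]
top 476 rect ((-0.030520617961883545, 0.002790067344903946), (0.04922362416982651, 0.052367158234119415), 1.9241468906402588) z fit [-0.193  -0.0021] pct [-0.0543 -0.0081]
```

>>> apply_moves(motion="-0.01 -0.03 0 0 0 0 -1; -0.021 -0.065 0 0 0 0 -1; -0.021 -0.065 0 0 0 0 -1; -0.021 -0.065 0 0 0 0 -1; -0.021 -0.065 0 0 0 0 -1; -0.021 -0.065 0 0 0 0 -1; -0.021 -0.065 0 0 0 0 -1; -0.021 -0.065 0 0 0 0 -1; -0.021 -0.065 0 0 0 0 -1; -0.021 -0.065 0 0 0 0 -1; -0.01 -0.035 0 0 0 0 -1")

```text
clock: 34.5
ee_pos: [0.4783, 0.0515, 0.3042]
tool_rot: [-3.141, -0.001, -0.307]
contact_force: [0.7, -0.5, -0.9]
finger_gap: 0.124
grip_force: 60.4
```

>>> apply_moves(motion="-0.034 -0.055 0 0 0 0 -1; -0.034 -0.055 0 0 0 0 -1; -0.034 -0.055 0 0 0 0 -1; -0.034 -0.055 0 0 0 0 -1; -0.034 -0.055 0 0 0 0 -1; -0.034 -0.055 0 0 0 0 -1; -0.034 -0.055 0 0 0 0 -1; -0.034 -0.055 0 0 0 0 -1; -0.02 -0.03 0 0 0 0 -1; 0 0 0 0 0 0 -1; 0 0 0 0 0 0 -1")

```text
clock: 35.6
ee_pos: [0.3972, 0.3708, 0.3036]
tool_rot: [3.141, 0.0, -0.308]
contact_force: [0.0, -0.4, -0.9]
finger_gap: 0.121
grip_force: 60.4
```

```bash
python3 g.py f
```

```text
[0.3976 0.3701 0.304 ] [ 3.1415 -0.0001 -0.3095] 0.12054424929892218
scene tag_eye [1.0329 0.0107 0.298 ] 0.74 tool [0.7146 0.1488 0.0061] [282. 281.]
scene tag_eye [0.455  0.3567 0.298 ] 0.69 tool [ 0.0587 -0.0048  0.006 ] [392. 115.]
scene tag [0.4103 0.368  0.296 ] 0.63 tool [ 0.0128 -0.0019  0.008 ] [391. 108.]
scene tag [ 0.9218 -0.0871  0.296 ] 0.23 tool [0.6386 0.2758 0.0081] [223. 236.]
scene 402 rect ((0.014541491866111755, -0.0001329556107521057), (0.05858179181814194, 0.12152023613452911), 89.84789276123047) z fit [0.0596 0.0015] pct [-0.0414  0.0735]
top tag_eye [0.4532 0.35   0.298 ] 0.97 tool [0.059  0.0022 0.006 ] [ 92. 269.]
top tag [0.4082 0.3699 0.296 ] 0.58 tool [ 0.0102 -0.003   0.008 ] [ 82. 290.]
top 970 rect ((0.008958131074905396, -0.0016276314854621887), (0.0618390254676342, 0.131122425198555), 89.15770721435547) z fit [-0.0024  0.0053] pct [-0.0547  0.0733]
```

>>> apply_moves(motion="-0.023 -0.029 0 0 0 0 -1; 0 0 0.04 0 0 0 -1; 0 0 0.04 0 0 0 -1; 0 0 0.008 0 0 0 -1; 0 0 0 0 0 0 -1; 0 0 0 0 0 0 -1; 0 0 0 0 0 0 -1")

```text
clock: 36.8
ee_pos: [0.39, 0.3922, 0.2525]
tool_rot: [-3.14, -0.001, -0.309]
contact_force: [-0.6, 0.1, -0.1]
finger_gap: 0.124
grip_force: 60.4
```

```bash
python3 g.py k; python3 - <<'E'
from h import *
i=cv2.imread('pics/ks.png');j=cv2.imread('pics/kt.png')
print(i.shape,j.shape)
s=lambda q:cv2.resize(q,(390,312));cv2.imwrite('pics/k.png',np.hstack([s(i),s(j)]))
E
```

```text
[0.3898 0.392  0.2521] [-3.14   -0.0003 -0.309 ] 0.11886557257710326
scene tag_eye [0.4396 0.3827 0.2461] 0.68 tool [ 0.0502 -0.0063  0.006 ] [395. 130.]
scene tag_eye [0.9134 0.1842 0.2461] 0.42 tool [0.562  0.0388 0.0061] [366. 250.]
scene tag [0.4058 0.3941 0.2441] 0.96 tool [ 0.0146 -0.0069  0.008 ] [396. 124.]
scene 398 rect ((0.007863376289606094, -2.0246952772140503e-06), (0.13375164568424225, 0.059028007090091705), 0.10526333004236221) z fit [0.0381 0.0017] pct [-0.0466  0.0739]
top tag_eye [0.4452 0.3747 0.2461] 0.96 tool [ 0.0581 -0.0004  0.006 ] [ 89. 273.]
top tag [0.3951 0.3919 0.2441] 0.61 tool [ 0.0051 -0.0014  0.008 ] [ 81. 295.]Traceback (most recent call last):
  File "g.py", line 14, in <module>
    pl=L[(L[:,2]>-.02)&(L[:,2]<.03)]; print(n,len(pl),'rect',cv2.minAreaRect(pl[:,:2].astype(np.float32)),'z fit',np.polyfit(pl[:,0],pl[:,2],1), 'pct',np.percentile(pl[:,0],[1,99]))
                                                                                                                  ~~~~~~~~~~^^^^^^^^^^^^^^^^^^^
    raise TypeError("expected non-empty vector for x")
TypeError: expected non-empty vector for x
[ WARN:0@0.193] global loadsave.cpp:275 findDecoder imread_('pics/kt.png'): can't open/read file: check file path/integrity
Traceback (most recent call last):
AttributeError: 'NoneType' object has no attribute 'shape'
```

```bash
python3 - <<'E'
from h import *
a=ctrl.grab_frame('scene');b=ctrl.grab_frame('top')
s=lambda f,x,y:cv2.resize(f['image'][y:y+60,x:x+75,::-1],(390,312),interpolation=cv2.INTER_CUBIC)
cv2.imwrite('pics/k.png',np.hstack([s(a,355,95),s(b,55,240)]))
# predicted eye and peg tip pixels
def proj(f,p):
    c=rot(f['orientation']).T@(np.array(p)-f['eye']);fl=192/np.tan(np.radians(f['vfov'])/2);return np.round([f['cx']+fl*c[0]/c[2],f['cy']+fl*c[1]/c[2]],1)
for f in(a,b): print('tip',proj(f,[.441,.3746,.2265]),'eye',proj(f,[.39+.0515,.392-.0164,.2455]))
E
```

```text
tip [391.2 135.9] eye [393. 130.]
tip [ 92.3 274.4] eye [ 88.9 274.3]
```

View pics/k.png

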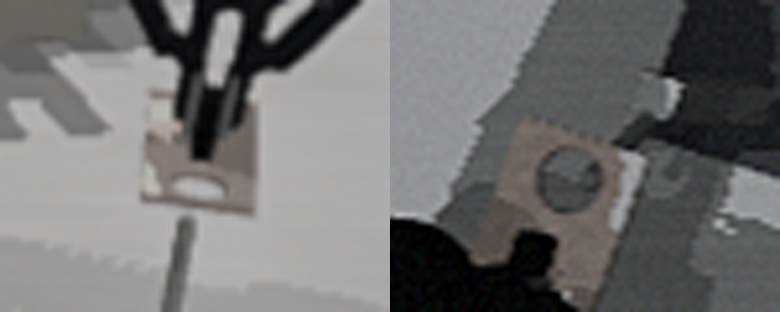

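Left (scene): the eye is at crop (200,185) and the peg tip just below it at (185,218). Right (top): the eye is at (570,180). Both match my projections within a pixel, so I'll lower the tag.

>>> apply_moves(motion="0 0.002 0.015 0 0 0 -1; 0 0 0.018 0 0 0 -1; 0.004 0 0.008 0 0 0 -1; 0.004 0 0.008 0 0 0 -1; 0.004 0 0.008 0 0 0 -1; 0.004 0 0.008 0 0 0 -1; 0 0 0 0 0 0 -1; 0 0 0 0 0 0 -1")

```text
clock: 38.15
ee_pos: [0.3985, 0.3876, 0.2121]
tool_rot: [3.141, -0.0, -0.309]
contact_force: [0.1, 1.2, -0.9]
finger_gap: 0.12
grip_force: 60.4
```

```bash
cat > k.py <<'E'
from h import *
import sys
a=ctrl.grab_frame('scene');b=ctrl.grab_frame('top')
s=lambda f,x,y:cv2.resize(f['image'][y:y+60,x:x+75,::-1],(390,312),interpolation=cv2.INTER_CUBIC)
cv2.imwrite('pics/%s.png'%sys.argv[1],np.hstack([s(a,355,int(sys.argv[2])),s(b,55,240)]))
E
python3 k.py l 105
```

```text
(no output)
```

View pics/l.png

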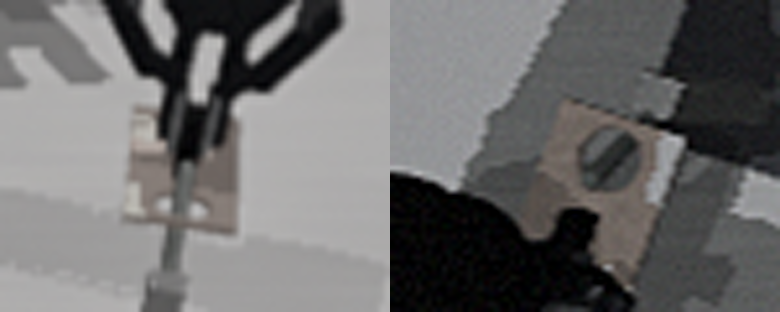

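In the left image the peg passes through the eye at about (185,200). In the right image it crosses the eye at (610,160). Before letting go, I'll check that the stoppers are still laid out.

```bash
python3 t.py
```

```text
scene [ 0.4601 -0.0822  0.0535] 44
scene [ 0.5414 -0.0746  0.054 ] 69
scene [ 0.625  -0.0904  0.0542] 79
scene [0.4634 0.0046 0.0541] 46
scene [0.5462 0.037  0.0537] 62
scene [ 0.6279 -0.0135  0.0535] 69
scene [0.4704 0.1386 0.0538] 49
scene [0.5475 0.1337 0.0536] 68
scene [0.6311 0.1318 0.0539] 81
top [ 0.4577 -0.0803  0.0528] 100
top [ 0.5408 -0.0728  0.0536] 103
top [ 0.6242 -0.0905  0.0538] 90
top [0.4592 0.0059 0.0536] 91
top [0.5446 0.0401 0.0538] 91
top [ 0.6264 -0.0117  0.0533] 86
top [0.4669 0.1407 0.0536] 101
top [0.5469 0.1375 0.0532] 98
top [0.6305 0.1341 0.0534] 100
38.35 [0.3983 0.3878 0.2124]
```

>>> apply_moves(motion="0.004 0 0.007 0 0 0 -1; 0.004 0 0.006 0 0 0 -1; 0 0 0 0 0 0 -1; 0 0 0 0 0 0 -1")

```text
clock: 38.75
ee_pos: [0.4029, 0.386, 0.204]
tool_rot: [3.141, 0.0, -0.309]
contact_force: [-0.1, -0.4, -1.9]
finger_gap: 0.122
grip_force: 60.4
```

>>> apply_moves(motion="0 0 0 0 0 0 0.3; 0 0 0 0 0 0 0.3; 0 0 0 0 0 0 0.3; 0 0 0 0 0 0 0.3; 0 0 0 0 0 0 0.3; 0 0 0 0 0 0 0.3; 0 0 -0.03 0 0 0 0.3; 0 0 -0.07 0 0 0 0.3; 0 0 -0.07 0 0 0 0.3; -0.02 -0.04 -0.02 0 0 0 0.3; -0.03 -0.06 0 0 0 0 0.3; -0.03 -0.06 0 0 0 0 0.3")

```text
clock: 39.95
ee_pos: [0.3863, 0.4933, 0.3198]
tool_rot: [-3.139, -0.0, -0.31]
contact_force: [0.8, 0.1, -0.1]
finger_gap: 0.653
grip_force: 0.0
```

```bash
python3 - <<'E'
from h import *
a=ctrl.grab_frame('scene');save(a,'n.png',(170,100,430,290),3)
for n in('scene','top'):
  f=a if n=='scene' else ctrl.grab_frame('top')
  for q in ctrl.outline_of('tag',f)[:2]:
    P=cloud(f)[q['mask']];P=P[np.isfinite(P[:,0])];print(n,q['conf'],len(P),np.percentile(P,[3,50,97],axis=0).round(3).tolist())
E
```

```text
top 0.58 187 [[0.44, 0.338, 0.093], [0.459, 0.366, 0.142], [0.478, 0.386, 0.186]]
```

View pics/n.png

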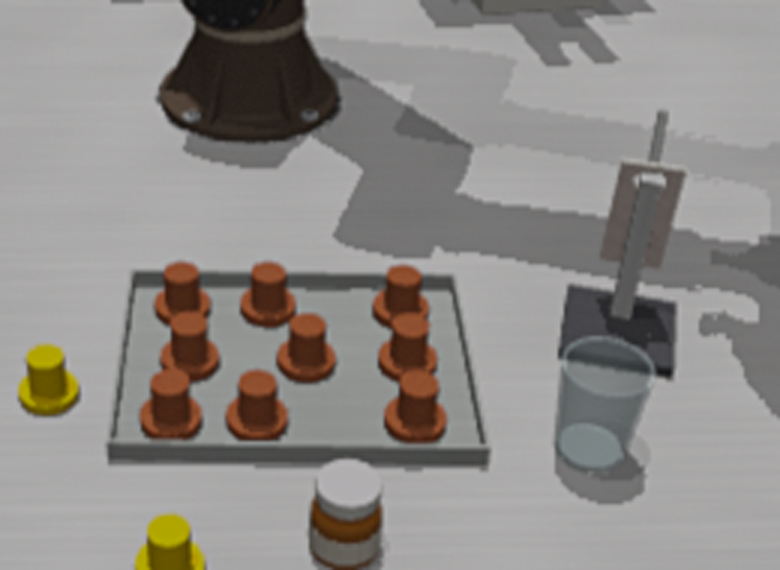

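The tag hangs on the peg behind the post at (645,215), and all nine stoppers stand apart in the tray. I'll let it settle, recheck and hand in.

>>> apply_moves(motion="0 -0.05 0 0 0 0 0.3; 0 -0.05 0 0 0 0 0.3; 0 0 0 0 0 0 0.3; 0 0 0 0 0 0 0.3; 0 0 0 0 0 0 0.3; 0 0 0 0 0 0 0.3; 0 0 0 0 0 0 0.3; 0 0 0 0 0 0 0.3; 0 0 0 0 0 0 0.3; 0 0 0 0 0 0 0.3; 0 0 0 0 0 0 0.3; 0 0 0 0 0 0 0.3")

```text
clock: 41.35
ee_pos: [0.4046, 0.5494, 0.3182]
tool_rot: [3.141, 0.0, -0.309]
contact_force: [0.1, 0.3, -0.5]
finger_gap: 0.653
grip_force: 0.0
```

```bash
cat > fin.py <<'E'
from h import *
from scipy.spatial.distance import pdist
b=ctrl.grab_frame('top');a=ctrl.grab_frame('scene')
ok=True
for f in(b,a):
  p=np.array([t[0] for t in tops(f,.054)]);m=pdist(p[:,:2]).min();print(len(p),m-.058); ok&=len(p)==9 and m>.073
print(np.array(ctrl.observe()['ee_pos']).round(3),ok,ctrl.observe()['clock'])
L=ctrl.outline_of('tag',b)
for q in L[:1]:
  P=cloud(b)[q['mask']];P=P[np.isfinite(P[:,0])];z=np.percentile(P,[3,50,97],axis=0).round(3);print(z.tolist())
if ok: print(ctrl.hand_in())
E
python3 fin.py
```

```text
9 0.0218423446549511
9 0.01781642302298366
[0.405 0.549 0.318] True 41.45
[[0.44, 0.338, 0.003], [0.456, 0.367, 0.14], [0.48, 0.393, 0.186]]
the job is handed in; nothing more can be done
None
```

All nine stoppers are spread in one layer in the tray, at least about 18 mm apart with a stopper in each of the six patches; the tag hangs free on the peg, and the job was handed in at about 41 s, with no verdict shown.

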